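# Weigh a printing block on the bench scale

### The job

Weigh the oblong printing block from the drawer: press the round key to zero the scale while its pan is empty, then set the block gently on the pan, face up, in the middle and lengthwise along it, and let go. With it lying there press the square key to hold the reading and then the long bar key to print it. Press each key fully down and let it come up before the next; never press the cross-shaped key, and leave the other two blocks and the brush where they are.

Things in the scene. Friction and masses are not known exactly. Their poses are not given: they have to be found in the camera images.
- oblong_block: the printing block to weigh: light wood with a metal face on top, 110 x 55 mm and 23 mm tall (0.3 to 0.55 kg); origin at the centre of its underside, x along its 110 mm length, z up out of the metal face. It lies face up in the drawer in any of three places, in a row with the two other blocks (about 105 mm from centre to centre)
- square_block: another printing block, 60 x 60 x 23 mm, in the drawer; origin at the centre of its underside; leave alone
- round_block: another printing block, a disc 68 mm in diameter and 23 mm tall, in the drawer; origin at the centre of its underside; leave alone
- drawer: shallow fixed wooden drawer tray 380 x 152 mm, floor 6 mm thick, rim 6 mm wide and 14 mm high; origin at the centre of its underside, x along its length; the blocks lie in a row along x
- scale: bench scale, grey housing 250 x 150 mm, 45 mm high, fixed; origin on the table under the pan's centre, x along the pan's length; the housing reaches from 147 mm behind (-x, with a dark display on top) to 103 mm ahead of it
- pan_top (a point): centre of the upper face of the scale's steel pan (180 mm along x, 110 mm along y, 8 mm thick, 65 mm above the table when empty)
- pan (a joint): how far the sprung pan is pushed down, m: 0 empty, about 0.002 to 0.004 with the block resting on it, 0.011 at the stop; above 0.009 the weighing cell is overloaded (about 13 N)
- keypad: the scale's keypad, a fixed cream box 180 x 180 x 28 mm; origin at the centre of its underside; four black keys in 70 mm square grey modules stand on it, two by two, 82 mm from centre to centre, in any order
- key_round_top (a point): centre of the top of the round key (zero), a disc 44 mm in diameter, top 54 mm above the table
- key_square_top (a point): centre of the top of the square key (hold), 42 x 42 mm, top 54 mm above the table
- key_bar_top (a point): centre of the top of the long bar key (print), 24 x 60 mm, the long side along y, top 54 mm above the table
- key_cross_top (a point): centre of the top of the cross-shaped key (units), two crossed bars 54 x 16 mm, top 54 mm above the table; must not be pressed
- key_round (a joint): how far the round key is pressed, m: 0 up, 0.006 fully down (about 5 N); springs back. It counts as pressed beyond 0.0045 and as up below 0.002
- key_square (a joint): how far the square key is pressed, m: 0 up, 0.006 fully down (about 5 N); springs back. It counts as pressed beyond 0.0045 and as up below 0.002
- key_bar (a joint): how far the bar key is pressed, m: 0 up, 0.006 fully down (about 5 N); springs back. It counts as pressed beyond 0.0045 and as up below 0.002
- key_cross (a joint): how far the cross key is pressed, m: 0 up, 0.006 fully down (about 5 N); springs back. It counts as pressed beyond 0.0045 and as up below 0.002
- brush: a hand brush 180 mm long lying flat on the table beyond the scale; its origin lies under it near its middle; leave alone
Mind the look-alikes: they are no part of the job. What is shaped like the oblong_block but blue or orange is not meant.

How it is judged:
By the outcome, as a careful person would: the job done as asked, in the order asked, and still so for the second after the job is handed in, with the robot touching nothing.
It also fails if it takes over 61 s, if anything falls off the work surface, if the arm or the gripper's body presses on something with over 40 N, if the wrist force passes 120 N, or if a joint passes its speed limit or range.

### The arm

A 6-joint arm with a two-finger parallel gripper is mounted at the origin on the work surface. World frame = base frame: x ahead of the robot, y to its left, z up, the work surface at z = 0. Lengths are in m, angles in rad, forces in N, time in s.
With the tool pointing down it reaches from about 0.35 to 0.85 m from the base axis. Payload 8.1 kg.
Tool frame: the origin (TCP) lies at the very end of the fingers, on their centre line; the grasp point (between the pads) lies 19 mm behind it; z points along the fingers, y is the line along which they close (so a half turn about z gives the same grasp; the last joint's range is limited). The gripper opens to 93 mm and grips with 3 to 60 N. Pads are 15 mm wide; open, the fingers measure 128 mm over their backs; the gripper's body (75 mm by 188 mm) begins 65 mm behind the grasp point.
Start: joints at [1.047, 0.13, 1.488, -0, 1.523, -0.085], TCP at [0.255, 0.543, 0.219] pointing down, gripper open.
Joint ranges: [-2.96, 2.96], [-0.89, 2.26], [0.02, 2.5], [-1.34, 4.48], [0, 2.73], [-2.66, 2.66]. Speed limits (rad/s): [2.39, 2.39, 2.79, 3.14, 3.14, 3.14].

### API

Orientations are given as a rotation vector (axis times angle).
In Python, from plant import robot, imaging gives the robot as it stands.
- The arm moves only by the tool jog_arm, never from a script. Its argument "rows" is a list of rows, each a list of 2 entries, a list of its own where there are three numbers: the shift along the tool's x, y, z each as a share of 0.2 m, from -1 to 1, then the turn, a rotation vector about the tool's x, y, z each as a share of pi/2 rad, from -1 to 1. A call has 1 to 5 rows; each row is the pose to reach, as a shift and turn from the pose commanded when the call began, along the tool's axes at that moment; what a row does not reach only later rows make up. A row lasts 1/10 s, in which the tool goes at most 50 mm and 8.59 degrees, less where a joint would pass 70% of its speed; a pose out of reach is approached as far as the arm can. A call with a number of a shift or a turn outside -1 to 1 is refused whole. A call with a gripper value outside its range is refused whole. "hand" is the closure, from -1 (fully open) to 1 (shut), set as the call begins (left out, the last holds). The fingers move at their own pace and stop on an object; "squeeze" is the grip in N (left out, the last holds). Time passes only in rows, so rows that repeat a pose let the fingers close. It gives the time, the measured TCP pose, the force, the opening and the grip force at its end, in the units of the state.
- robot.read_state(): the state, without advancing time (a new reading comes with each control period).
- imaging.read_camera(name): name is "side" or "top"; returns a dict with "frame" (480x640x3 uint8, red, green, blue), "vertical_fov" (degrees; the focal length in pixels is half the picture's height over the tangent of half this angle, whatever the lens; pixels are square), "cx", "cy" (the principal point, pixels), "R" (3x3) and "t" (3): a world point X has camera coordinates R X + t. Camera axes: x right, y down, z forward; pixel columns grow to the right and rows downward; lengths in m; the calibration is good to about 2 mm. A picture is of the moment at which its call begins. There is no depth.
- robot.close_job(): hands the job in; it is judged then, once.
The state is a dict: "t": time; "q": joint angles; "dq": joint speeds; "joint_torque": joint torques, N m; "tool_pos": TCP position; "orientation": TCP orientation; "force": force on the tool from outside, world axes, zero at the start; "wrist_torque": the same for the moment, N m; "opening": finger opening in m; "gripper_force": force on a finger pad.
Only numpy, scipy, OpenCV 4.12 (cv2) and the standard library are available. Lean on these libraries where they do the work, as an engineer would, in place of code of your own. Each camera call takes 0.05 s, during which the arm holds its last target. There are 200 camera calls.

## Working session

There is one attempt and no reset: what is moved stays moved. The work goes in short steps, Python scripts to look and compute and a tool call to move; the robot and the scene stay as the last step left them, time stands still between calls to the robot, and variables do not carry over. Pictures are saved under pics/ and viewed, at most 10 in all, crops included, and the job is handed in when it is done.

Besides the shell and the picture viewer there is one more tool, called as name(argument=value, ...) on one line, values as JSON. jog_arm: Moves the arm, as the interface text tells. Its arguments: {"type":"object","properties":{"rows":{"type":"array"},"hand":{"type":"number"},"squeeze":{"type":"number"}},"required":["rows"]}

```bash
mkdir -p pics; cat > h.py <<'E'
import numpy as np, cv2
from plant import robot, imaging
def cam(n):
    c=imaging.read_camera(n); c['f']=240/np.tan(np.radians(c['vertical_fov'])/2); return c
def ray(c,u,v,z):
    R=np.array(c['R']);t=np.array(c['t']);o=-R.T@t
    d=R.T@np.array([(u-c['cx'])/c['f'],(v-c['cy'])/c['f'],1]); return o+d*(z-o[2])/d[2]
def save(c,n): cv2.imwrite('pics/'+n,c['frame'][:,:,::-1])
E
python3 - <<'E'
from h import *
for n in('top','side'):
    c=cam(n);save(c,n+'0.png');np.savez(n+'.npz',**c)
    print(n,c['vertical_fov'],c['cx'],c['cy'],-np.array(c['R']).T@c['t'])
s=robot.read_state();print(s)
E
```

```text
top 43.85850976121374 306.1932880091383 238.69417919699575 [0.55388468 0.04180786 1.26736425]
side 45.66142781266603 312.93809672055886 233.20217911102714 [ 0.567223   -0.9339847   0.69376301]
{'t': 0.1, 'q': array([ 1.04660022e+00,  1.31099984e-01,  1.48916622e+00, -5.33745868e-06,
        1.52303436e+00, -8.54166668e-02]), 'dq': array([-0.00017686, -0.00311951, -0.00279378,  0.00097806,  0.00182588,
       -0.00079723]), 'joint_torque': array([ 1.53116438e-03, -5.61336422e+01, -4.93098092e+01,  7.69691099e-02,
        2.90594070e-02, -2.42563038e-05]), 'tool_pos': array([0.25462683, 0.54270901, 0.21768609]), 'orientation': array([-6.83606338e-01, -3.06579385e+00,  2.56120272e-03]), 'force': array([ 0.32626073, -0.07748316, -0.24115561]), 'wrist_torque': array([ 0.01930036, -0.02648058,  0.02662405]), 'gripper_force': 0.0, 'opening': 0.09313341981853152}
```

View pics/top0.png

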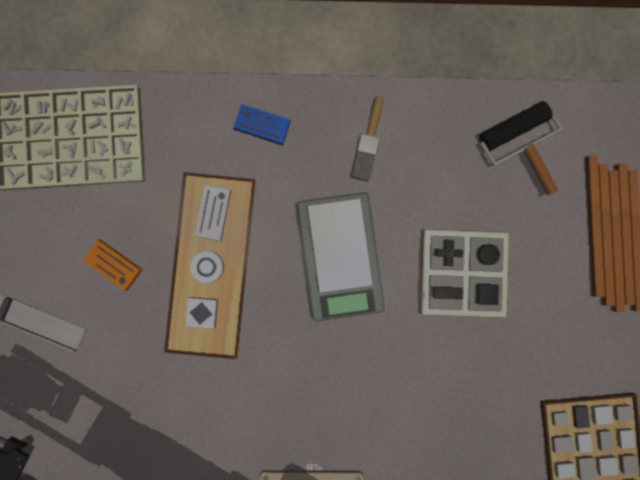

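View pics/side0.png

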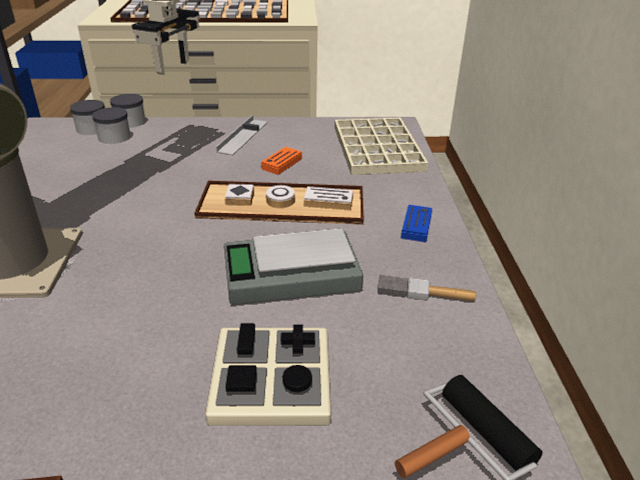

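The top view shows the oblong blocks: blue (262,124), orange (113,265) and the light wood/metal one in the drawer at (212,212). The one in the drawer fits the description. The keys are cross (448,251), round (488,253), bar (447,293) and square (487,294). The pan centre is near (340,245).

```bash
python3 - <<'E'
from h import *
c=dict(np.load('top.npz'));c['f']=float(c['f']);im=c['frame'];hsv=cv2.cvtColor(im,cv2.COLOR_RGB2HSV)
s=dict(np.load('side.npz'))
def proj(c,X):
    p=c['R']@X+c['t'];return c['f']*p[:2]/p[2]+[c['cx'],c['cy']]
def blob(mask,box):
    x0,y0,x1,y1=box;m=np.zeros(mask.shape,np.uint8);m[y0:y1,x0:x1]=mask[y0:y1,x0:x1]
    cs,_=cv2.findContours(m,cv2.RETR_EXTERNAL,cv2.CHAIN_APPROX_NONE);return max(cs,key=cv2.contourArea)
def rep(n,mask,box,z):
    k=blob(mask,box)
    P=np.array([ray(c,*p,z)[:2] for p in k[:,0].astype(float)])
    (cx,cy),(w,h),a=cv2.minAreaRect((P*1000).astype(np.float32))
    if w<h: w,h,a=h,w,a+90
    pr=proj(s,np.array([cx/1000,cy/1000,z]))
    print(n,'c',round(cx,1),round(cy,1),'size',round(w,1),round(h,1),'long axis deg',round((a+90)%180-90,1),'sidepix',pr.round(),'px',cv2.minAreaRect(k)[0])
H,S,V=[hsv[...,i].astype(int) for i in range(3)]
rep('block',((S<60)&(V>110)).astype(np.uint8),(188,178,238,246),.029)
rep('drawer',((S>60)).astype(np.uint8),(155,165,262,365),.014)
print('pan V',V[245,340],'housing',V[245,306],'table',V[380,340], 'key',V[253,488],V[253,470],'keypad',V[272,468])
rep('pan',(V>(V[245,340]+V[245,306])/2+10).astype(np.uint8),(303,192,378,296),.065)
for n,b in dict(cross=(430,234,467,270),round=(471,234,506,271),bar=(430,275,467,311),square=(471,275,506,311)).items():
    rep(n,(V<62).astype(np.uint8),b,.054)
rep('keypad',((V>150)).astype(np.uint8),(412,222,520,325),.028)
a=cv2.resize(im[170:250,175:275],None,fx=4,fy=4,interpolation=2);b=cv2.resize(im[225:320,415:515],None,fx=4,fy=4,interpolation=2)
a=cv2.resize(a,(400,380));cv2.imwrite('pics/crop1.png',np.hstack([a,b])[:,:,::-1])
E
```

```text
block c 647.2 217.3 size 110.6 56.1 long axis deg -10.1 sidepix [328. 192.] px (211.9423065185547, 212.2884521484375)
drawer c 537.9 222.7 size 379.5 152.0 long axis deg -4.8 sidepix [281. 197.] px (209.16404724121094, 265.3201904296875)
pan V 152 housing 101 table 106 key 45 95 keypad 151
pan c 582.1 -46.5 size 174.8 104.7 long axis deg 8.6 sidepix [302. 245.] px (339.76416015625, 245.10220336914062)
cross c 570.1 -268.9 size 47.7 45.1 long axis deg 45.7 sidepix [296. 332.] px (448.0000305175781, 252.5)
round c 568.2 -351.1 size 45.4 40.9 long axis deg -89.2 sidepix [296. 371.] px (488.0, 254.0)
bar c 488.7 -266.3 size 59.4 22.3 long axis deg -89.7 sidepix [245. 331.] px (446.5, 292.5)
square c 486.7 -348.6 size 45.9 41.2 long axis deg 86.6 sidepix [240. 371.] px (486.6614685058594, 293.9163513183594)
keypad c 547.4 -312.2 size 168.1 130.0 long axis deg 88.7 sidepix [282. 364.] px (465.44561767578125, 263.7303771972656)
```

View pics/crop1.png

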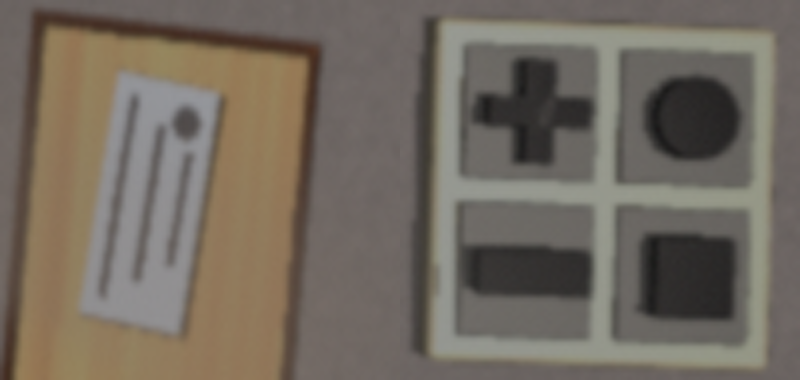

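The crop confirms that the metal-faced block lies face up in the drawer, and that the keys are cross top left, round top right, bar bottom left and square bottom right. The block measures 110.6 x 56 mm and the drawer 379.5 x 152 mm, both as given. Now I'll shut the gripper and travel to the round key.

jog_arm(rows=[[[-0.72,-0.74,0],[0,0,-0.28]],[[-0.72,-0.74,0],[0,0,-0.28]],[[-0.72,-0.74,0],[0,0,-0.28]],[[-0.72,-0.74,0],[0,0,-0.28]],[[-0.72,-0.74,0],[0,0,-0.28]]], hand=1, squeeze=10)

```text
t: 0.6
tool_pos: [0.3234, 0.3441, 0.2181]
orientation: [0.003, 3.142, -0.003]
force: [0.5, 0.8, -0.3]
opening: 0.0578
gripper_force: 0.0
```

jog_arm(rows=[[[-0.305,-0.875,0],[0,0,0]],[[-0.305,-0.875,0],[0,0,0]],[[-0.305,-0.875,0],[0,0,0]],[[-0.305,-0.875,0],[0,0,0]],[[-0.305,-0.875,0],[0,0,0]]])

```text
t: 1.1
tool_pos: [0.3846, 0.17, 0.2185]
orientation: [0.006, 3.141, -0.002]
force: [0.2, 0.2, 0.3]
opening: 0.0176
gripper_force: 0.0
```

jog_arm(rows=[[[-0.305,-0.875,0],[0,0,0]],[[-0.305,-0.875,0],[0,0,0]],[[-0.305,-0.875,0],[0,0,0]],[[-0.305,-0.875,0],[0,0,0]],[[-0.305,-0.875,0],[0,0,0]]])

```text
t: 1.6
tool_pos: [0.4457, -0.0044, 0.2183]
orientation: [-0.005, -3.141, 0.001]
force: [-0.4, 1.3, 0.1]
opening: 0.0005
gripper_force: 0.0
```

jog_arm(rows=[[[-0.305,-0.875,0],[0,0,0]],[[-0.305,-0.875,0],[0,0,0]],[[-0.305,-0.875,0],[0,0,0]],[[-0.305,-0.875,0],[0,0,0]],[[-0.305,-0.875,0],[0,0,0]]])

```text
t: 2.1
tool_pos: [0.5069, -0.1788, 0.2178]
orientation: [-0.003, -3.141, -0.0]
force: [-0.9, -0.4, -0.6]
opening: 0.0004
gripper_force: 0.0
```

jog_arm(rows=[[[-0.305,-0.875,0],[0,0,0]],[[-0.305,-0.875,0],[0,0,0]],[[-0.305,-0.875,0],[0,0,0]],[[-0.305,-0.875,0],[0,0,0]],[[-0.305,-0.875,0],[0,0,0]]])

```text
t: 2.6
tool_pos: [0.568, -0.3531, 0.2165]
orientation: [-0.002, -3.14, -0.002]
force: [0.5, 0.9, -0.4]
opening: 0.0006
gripper_force: 0.0
```

jog_arm(rows=[[[0,0,0.2],[0,0,0]],[[0,0,0.45],[0,0,0]],[[0,0,0.65],[0,0,0]],[[0,0,0.75],[0,0,0]],[[0,0,0.75],[0,0,0]]])

```text
t: 3.1
tool_pos: [0.5652, -0.3469, 0.0636]
orientation: [0.004, -3.135, -0.009]
force: [-0.1, 1.2, -0.5]
opening: 0.0003
gripper_force: 0.0
```

jog_arm(rows=[[[0,0,0.02],[0,0,0]],[[0,0,0.04],[0,0,0]],[[0,0,0.06],[0,0,0]],[[0,0,0.075],[0,0,0]],[[0,0,0.075],[0,0,0]]])

```text
t: 3.6
tool_pos: [0.5672, -0.3518, 0.0538]
orientation: [-0.001, 3.141, -0.0]
force: [0.8, 0.8, 0.7]
opening: 0.0007
gripper_force: 0.3
```

jog_arm(rows=[[[0,0,0.01],[0,0,0]],[[0,0,0.02],[0,0,0]],[[0,0,0.03],[0,0,0]],[[0,0,0.035],[0,0,0]],[[0,0,0.035],[0,0,0]]])

```text
t: 4.1
tool_pos: [0.5675, -0.352, 0.048]
orientation: [-0.002, 3.141, -0.001]
force: [-3.5, 2.3, 10.2]
opening: 0.0003
gripper_force: 4.8
```

jog_arm(rows=[[[0,0,-0.05],[0,0,0]],[[0,0,-0.15],[0,0,0]],[[0,0,-0.35],[0,0,0]],[[0,0,-0.55],[0,0,0]],[[0,0,-0.6],[0,0,0]]])

```text
t: 4.6
tool_pos: [0.5693, -0.3534, 0.1731]
orientation: [-0.001, 3.135, -0.008]
force: [0.3, -0.9, 1.2]
opening: 0.0005
gripper_force: 0.0
```

jog_arm(rows=[[[-0.133,0.948,0],[0,0,0]],[[-0.133,0.948,0],[0,0,0]],[[-0.133,0.948,0],[0,0,0]],[[-0.133,0.948,0],[0,0,0]],[[-0.133,0.948,0],[0,0,0]]], hand=-0.6)

```text
t: 5.1
tool_pos: [0.5938, -0.1568, 0.1661]
orientation: [0.009, -3.141, -0.003]
force: [-0.1, -0.7, -0.4]
opening: 0.036
gripper_force: 0.0
```

jog_arm(rows=[[[-0.133,0.948,0],[0,0,0]],[[-0.133,0.948,0],[0,0,0]],[[-0.133,0.948,0],[0,0,0]],[[-0.133,0.948,0],[0,0,0]],[[-0.133,0.948,0],[0,0,0]]])

```text
t: 5.6
tool_pos: [0.6199, 0.032, 0.1661]
orientation: [0.009, -3.141, -0.002]
force: [0.2, 0.1, -0.1]
opening: 0.0733
gripper_force: 0.0
```

jog_arm(rows=[[[-0.133,0.948,0],[0,0,0.112]],[[-0.133,0.948,0],[0,0,0.112]],[[-0.133,0.948,0],[0,0,0.112]],[[-0.133,0.948,0],[0,0,0.112]],[[-0.133,0.948,0],[0,0,0.112]]])

```text
t: 6.1
tool_pos: [0.6461, 0.2213, 0.1657]
orientation: [-0.268, -3.129, -0.002]
force: [0.3, -0.8, 0.3]
opening: 0.0741
gripper_force: 0.0
```

```bash
python3 - <<'E'
from h import *
from scipy.spatial.transform import Rotation as Ro
s=robot.read_state();R=Ro.from_rotvec(s['orientation']).as_matrix();print(s['tool_pos'],np.degrees(np.arctan2(R[1,0],R[0,0])),R[:,2],s['opening'])
a=np.array([.647,.217,s['tool_pos'][2]])-s['tool_pos'];print(R.T@a/.2)
E
```

```text
[0.64612678 0.2212629  0.16571841] 170.21869094453513 [-6.96419289e-04  1.13470144e-03 -9.99999114e-01] 0.07412055030966386
[-7.92371344e-03 -2.02628928e-02 -2.72262348e-05]
```

jog_arm(rows=[[[0,0,0.2],[0,0,0]],[[0,0,0.4],[0,0,0]],[[0,0,0.55],[0,0,0]],[[0,0,0.6],[0,0,0]],[[0,0,0.6],[0,0,0]]])

```text
t: 6.6
tool_pos: [0.645, 0.2153, 0.0444]
orientation: [-0.276, -3.125, 0.003]
force: [-0.2, 0.8, 0.1]
opening: 0.0743
gripper_force: 0.0
```

jog_arm(rows=[[[0,0,0],[0,0,0]],[[0,0,0],[0,0,0]],[[0,0,0],[0,0,0]]])

```text
t: 6.9
tool_pos: [0.6479, 0.2174, 0.0491]
orientation: [0.274, 3.126, 0.002]
force: [-0.4, 0.5, -0.1]
opening: 0.0745
gripper_force: 0.0
```

```bash
python3 - <<'E'
from h import *
c=cam('top');save(c,'t1.png');c2=cam('side')
s=robot.read_state();print(s['tool_pos'])
a=cv2.resize(c['frame'][150:300,150:283],(532,600),interpolation=2)
b=cv2.resize(c2['frame'][130:260,240:298+20],(268,600//2+100),interpolation=2)
b=cv2.copyMakeBorder(cv2.resize(c2['frame'][130:230,285:385],(268,268)),0,332,0,0,cv2.BORDER_CONSTANT)
cv2.imwrite('pics/c2.png',np.hstack([a,b])[:,:,::-1])
E
```

```text
[0.64722966 0.21737777 0.04819612]
```

View pics/c2.png

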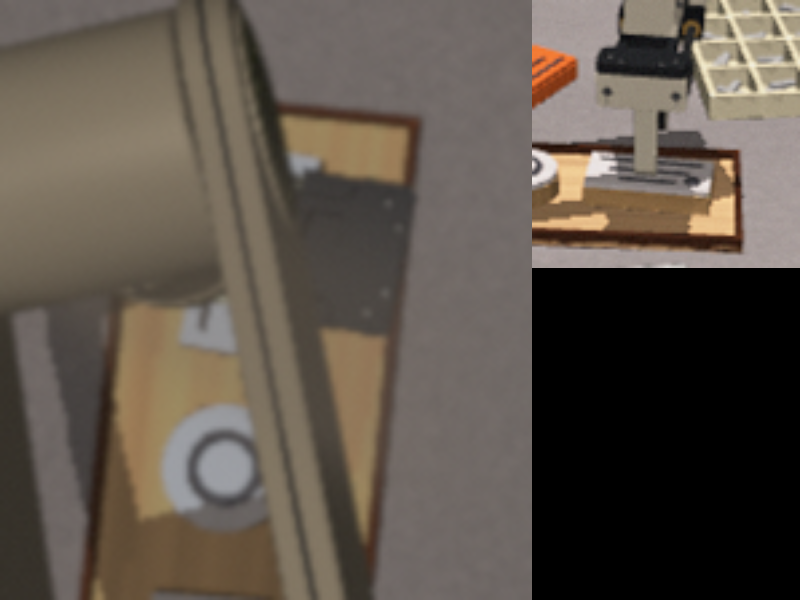

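The arm hides most of the top view. The side view shows the near finger over the middle of the block, clear of the round block and the rim. Now I'll descend and grasp.

jog_arm(rows=[[[0,0,0.05],[0,0,0]],[[0,0,0.1],[0,0,0]],[[0,0,0.15],[0,0,0]],[[0,0,0.185],[0,0,0]],[[0,0,0.185],[0,0,0]]])

```text
t: 7.5
tool_pos: [0.6451, 0.2169, 0.0075]
orientation: [-0.274, -3.127, 0.001]
force: [-0.5, -1.2, -0.8]
opening: 0.0746
gripper_force: 0.0
```

jog_arm(rows=[[[0,0,0],[0,0,0]],[[0,0,0],[0,0,0]],[[0,0,0],[0,0,0]],[[0,0,0],[0,0,0]],[[0,0,0],[0,0,0]]], hand=1, squeeze=30)

```text
t: 8.0
tool_pos: [0.6466, 0.217, 0.0102]
orientation: [0.274, 3.129, -0.0]
force: [-0.9, -2.8, 2.1]
opening: 0.055
gripper_force: 30.0
```

jog_arm(rows=[[[0,0,0],[0,0,0]],[[0,0,0],[0,0,0]],[[0,0,0],[0,0,0]]])

```text
t: 8.3
tool_pos: [0.6467, 0.217, 0.0102]
orientation: [0.274, 3.129, -0.0]
force: [-1.8, -3.1, 5.8]
opening: 0.0547
gripper_force: 30.0
```

jog_arm(rows=[[[0,0,-0.05],[0,0,0]],[[0,0,-0.2],[0,0,0]],[[0,0,-0.4],[0,0,0]],[[0,0,-0.55],[0,0,0]],[[0,0,-0.6],[0,0,0]]])

```text
t: 8.8
tool_pos: [0.6481, 0.2181, 0.134]
orientation: [0.274, 3.124, 0.004]
force: [0.8, 0.6, -4.0]
opening: 0.055
gripper_force: 30.0
```

jog_arm(rows=[[[0.01,-0.1,0],[0,0,-0.04]],[[0.02,-0.25,0],[0,0,-0.08]],[[0.03,-0.42,0],[0,0,-0.13]],[[0.04,-0.58,0],[0,0,-0.18]],[[0.045,-0.678,0],[0,0,-0.207]]])

```text
t: 9.3
tool_pos: [0.6119, 0.0833, 0.1273]
orientation: [0.239, -3.129, 0.0]
force: [0.1, -0.1, -3.9]
opening: 0.0548
gripper_force: 30.0
```

jog_arm(rows=[[[0.05,-0.13,0],[0,0,0]],[[0.12,-0.3,0],[0,0,0]],[[0.19,-0.45,0],[0,0,0]],[[0.24,-0.57,0],[0,0,0]],[[0.26,-0.63,0],[0,0,0]]])

```text
t: 9.8
tool_pos: [0.5795, -0.0489, 0.1277]
orientation: [0.233, -3.13, -0.001]
force: [-0.4, 1.0, -4.8]
opening: 0.0545
gripper_force: 30.0
```

jog_arm(rows=[[[0,0,0],[0,0,0]],[[0,0,0],[0,0,0]],[[0,0,0],[0,0,0]]])

```text
t: 10.1
tool_pos: [0.5814, -0.0459, 0.1292]
orientation: [0.237, -3.132, -0.001]
force: [0.6, 0.3, -4.8]
opening: 0.055
gripper_force: 30.0
```

```bash
python3 - <<'E'
from h import *
from scipy.spatial.transform import Rotation as Ro
c=cam('side');save(c,'s2.png')
s=robot.read_state();R=Ro.from_rotvec(s['orientation']).as_matrix();print(s['tool_pos'],np.degrees(np.arctan2(R[1,0],R[0,0])),R[:,2],s['opening'],s['force'])
a=np.array([.582,-.0465,s['tool_pos'][2]])-s['tool_pos'];print(R.T@a/.2)
E
```

```text
[ 0.58142018 -0.0458815   0.12935495] -171.31423672423605 [-3.05409554e-04  5.08212031e-04 -9.99999824e-01] 0.05470050370285863 [-0.56832202 -1.1195597  -5.08398738]
[-2.39883176e-03 -3.49482344e-03 -2.45704785e-06]
```

View pics/s2.png

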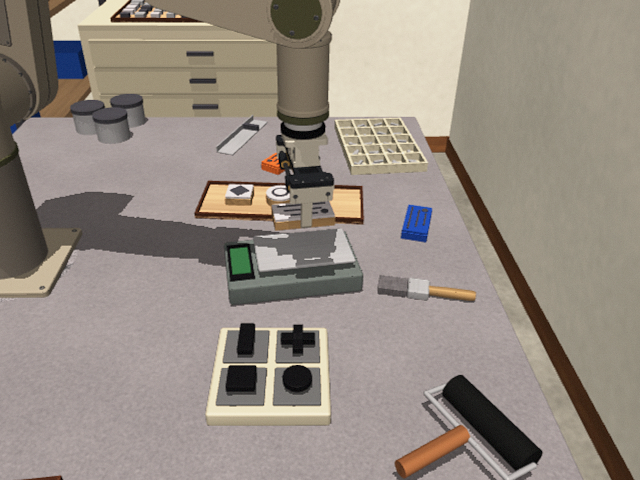

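The side view shows the block held level over the pan, at (303,215), in line with it. Now I'll lower it gently.

jog_arm(rows=[[[0,0,0.05],[0,0,0]],[[0,0,0.12],[0,0,0]],[[0,0,0.18],[0,0,0]],[[0,0,0.23],[0,0,0]],[[0,0,0.25],[0,0,0]]])

```text
t: 10.65
tool_pos: [0.5799, -0.0469, 0.0772]
orientation: [0.236, -3.13, -0.001]
force: [0.5, 0.1, -4.3]
opening: 0.0548
gripper_force: 30.0
```

jog_arm(rows=[[[0,0,0],[0,0,0]],[[0,0,0],[0,0,0]],[[0,0,0.01],[0,0,0]],[[0,0,0.02],[0,0,0]],[[0,0,0.025],[0,0,0]]])

```text
t: 11.15
tool_pos: [0.5814, -0.0472, 0.0748]
orientation: [-0.236, 3.132, -0.0]
force: [0.1, 0.3, -5.0]
opening: 0.0547
gripper_force: 30.0
```

jog_arm(rows=[[[0,0,0.005],[0,0,0]],[[0,0,0.01],[0,0,0]],[[0,0,0.015],[0,0,0]],[[0,0,0.02],[0,0,0]],[[0,0,0.02],[0,0,0]]])

```text
t: 11.65
tool_pos: [0.5812, -0.0472, 0.0704]
orientation: [0.236, -3.132, -0.0]
force: [-0.6, 0.4, -4.5]
opening: 0.0546
gripper_force: 30.0
```

jog_arm(rows=[[[0,0,0.005],[0,0,0]],[[0,0,0.01],[0,0,0]],[[0,0,0.015],[0,0,0]],[[0,0,0.015],[0,0,0]],[[0,0,0.015],[0,0,0]]])

```text
t: 12.15
tool_pos: [0.5814, -0.0472, 0.0678]
orientation: [-0.236, 3.133, -0.0]
force: [-1.6, 0.4, -2.2]
opening: 0.0548
gripper_force: 30.0
```

jog_arm(rows=[[[0,0,0.004],[0,0,0]],[[0,0,0.008],[0,0,0]],[[0,0,0.008],[0,0,0]],[[0,0,0.008],[0,0,0]],[[0,0,0.008],[0,0,0]]])

```text
t: 12.65
tool_pos: [0.5814, -0.0472, 0.0662]
orientation: [-0.236, 3.132, -0.0]
force: [-2.2, 0.4, 0.3]
opening: 0.0548
gripper_force: 30.0
```

jog_arm(rows=[[[0,0,0],[0,0,0]],[[0,0,0],[0,0,0]],[[0,0,0],[0,0,0]],[[0,0,0],[0,0,0]],[[0,0,0],[0,0,0]]], hand=-0.6)

```text
t: 13.15
tool_pos: [0.5814, -0.0472, 0.0661]
orientation: [-0.236, 3.133, 0.0]
force: [0.8, -0.6, 0.2]
opening: 0.0742
gripper_force: 0.0
```

jog_arm(rows=[[[0,0,-0.04],[0,0,0]],[[0,0,-0.1],[0,0,0]],[[0,0,-0.25],[0,0,0]],[[0,0,-0.45],[0,0,0]],[[0,0,-0.5],[0,0,0]]])

```text
t: 13.65
tool_pos: [0.5843, -0.0477, 0.1729]
orientation: [-0.235, 3.124, -0.003]
force: [0.6, -0.4, 1.0]
opening: 0.0747
gripper_force: 0.0
```

jog_arm(rows=[[[0.348,-0.714,0],[0,0,0.097]],[[0.348,-0.714,0],[0,0,0.097]],[[0.348,-0.714,0],[0,0,0.097]],[[0.348,-0.714,0],[0,0,0.097]],[[0.348,-0.714,0],[0,0,0.097]]], hand=1, squeeze=10)

```text
t: 14.15
tool_pos: [0.5335, -0.2005, 0.1667]
orientation: [0.009, 3.141, -0.0]
force: [-0.4, 0.1, 0.8]
opening: 0.039
gripper_force: 0.0
```

jog_arm(rows=[[[0.238,-0.758,0],[0,0,0]],[[0.238,-0.758,0],[0,0,0]],[[0.238,-0.758,0],[0,0,0]],[[0.238,-0.758,0],[0,0,0]],[[0.238,-0.758,0],[0,0,0]]])

```text
t: 14.65
tool_pos: [0.4862, -0.3504, 0.1661]
orientation: [0.006, 3.141, 0.001]
force: [0.5, 0.5, -0.7]
opening: 0.0013
gripper_force: 0.0
```

jog_arm(rows=[[[0,0,0],[0,0,0]],[[0,0,0],[0,0,0]],[[0,0,0],[0,0,0]]])

```text
t: 14.95
tool_pos: [0.4868, -0.3486, 0.1661]
orientation: [-0.0, 3.141, 0.0]
force: [0.6, -0.2, 0.8]
opening: 0.0003
gripper_force: 0.0
```

```bash
python3 - <<'E'
from h import *
c=cam('top');s=robot.read_state();print(s['tool_pos'],s['orientation'],s['opening'])
im=c['frame'];V=cv2.cvtColor(im,cv2.COLOR_RGB2HSV)[...,2];S=cv2.cvtColor(im,cv2.COLOR_RGB2HSV)[...,1]
print(V[245,320:362:2],S[245,320:362:2])
a=cv2.resize(im[185:325,290:400],(471,600),interpolation=2);cv2.imwrite('pics/c3.png',a[:,:,::-1]);np.savez('top2.npz',**c)
E
```

```text
[ 0.48666371 -0.34889633  0.16611504] [2.93010710e-04 3.14143994e+00 2.80736887e-04] 0.00048389461389598874
[158 158 138 117 160 144 107 157 164 150 106 158 165 155 108 157 164 156
 165 167 166] [ 6  6  6  9  8  7  5 10 11  8  2 11 11 10  5 11  9  5  8 11 11]
```

View pics/c3.png

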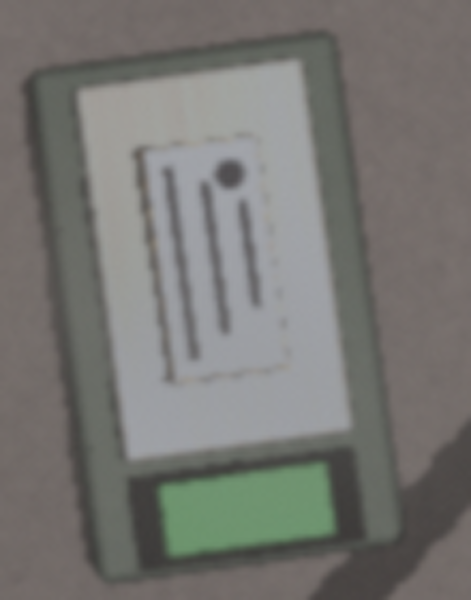

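The crop shows the block lying face up, its centre at (216,259) against the pan's (215.5,259.5), and parallel to the pan. Now the square key.

jog_arm(rows=[[[0,0,0.15],[0,0,0]],[[0,0,0.3],[0,0,0]],[[0,0,0.42],[0,0,0]],[[0,0,0.5],[0,0,0]],[[0,0,0.5],[0,0,0]]])

```text
t: 15.5
tool_pos: [0.4846, -0.3485, 0.0633]
orientation: [-0.002, -3.138, -0.005]
force: [0.2, 0.2, 0.8]
opening: 0.0007
gripper_force: 0.0
```

jog_arm(rows=[[[0,0,0.03],[0,0,0]],[[0,0,0.06],[0,0,0]],[[0,0,0.085],[0,0,0]],[[0,0,0.1],[0,0,0]],[[0,0,0.1],[0,0,0]]])

```text
t: 16.0
tool_pos: [0.487, -0.3511, 0.048]
orientation: [0.003, 3.14, -0.002]
force: [-1.2, 1.6, 8.8]
opening: 0.0005
gripper_force: 4.6
```

jog_arm(rows=[[[0,0,0],[0,0,0]],[[0,0,0],[0,0,0]]])

```text
t: 16.2
tool_pos: [0.487, -0.351, 0.048]
orientation: [0.003, 3.139, -0.003]
force: [-1.1, 1.5, 9.7]
opening: 0.0002
gripper_force: 4.6
```

jog_arm(rows=[[[0,0,-0.05],[0,0,0]],[[0,0,-0.15],[0,0,0]],[[0,0,-0.25],[0,0,0]],[[0,0,-0.25],[0,0,0]],[[0,0,-0.25],[0,0,0]]])

```text
t: 16.7
tool_pos: [0.4862, -0.3505, 0.0963]
orientation: [0.003, 3.141, -0.001]
force: [0.3, 0.3, 0.1]
opening: 0.0001
gripper_force: 0.0
```

jog_arm(rows=[[[-0.01,0.15,0],[0,0,0]],[[-0.01,0.3,0],[0,0,0]],[[-0.01,0.42,0],[0,0,0]],[[-0.01,0.42,0],[0,0,0]],[[-0.01,0.42,0],[0,0,0]]])

```text
t: 17.2
tool_pos: [0.4875, -0.2658, 0.0949]
orientation: [-0.002, -3.14, -0.001]
force: [-0.6, -0.3, -0.9]
opening: 0.0003
gripper_force: 0.0
```

jog_arm(rows=[[[0,0,0.06],[0,0,0]],[[0,0,0.11],[0,0,0]],[[0,0,0.15],[0,0,0]],[[0,0,0.15],[0,0,0]],[[0,0,0.15],[0,0,0]]])

```text
t: 17.7
tool_pos: [0.4877, -0.2664, 0.0654]
orientation: [-0.004, -3.141, -0.001]
force: [-0.8, 0.4, 1.3]
opening: 0.0007
gripper_force: 0.0
```

jog_arm(rows=[[[0,0,0.03],[0,0,0]],[[0,0,0.06],[0,0,0]],[[0,0,0.085],[0,0,0]],[[0,0,0.1],[0,0,0]],[[0,0,0.1],[0,0,0]]])

```text
t: 18.2
tool_pos: [0.4886, -0.2666, 0.0476]
orientation: [0.003, 3.141, -0.001]
force: [-4.7, 2.8, 15.7]
opening: 0.0006
gripper_force: 7.2
```

jog_arm(rows=[[[0,0,0],[0,0,0]],[[0,0,0],[0,0,0]]])

```text
t: 18.4
tool_pos: [0.4886, -0.2666, 0.0476]
orientation: [0.003, 3.141, -0.001]
force: [-4.7, 2.6, 13.7]
opening: 0.0008
gripper_force: 7.1
```

Fully down. Now I'll retreat straight up and take a last look.

jog_arm(rows=[[[0,0,-0.05],[0,0,0]],[[0,0,-0.2],[0,0,0]],[[0,0,-0.4],[0,0,0]],[[0,0,-0.6],[0,0,0]],[[0,0,-0.7],[0,0,0]]])

```text
t: 18.9
tool_pos: [0.4894, -0.2671, 0.1903]
orientation: [0.003, 3.138, -0.004]
force: [1.3, 0.0, -0.0]
opening: 0.0005
gripper_force: 0.0
```

jog_arm(rows=[[[0,0,0],[0,0,0]],[[0,0,0],[0,0,0]],[[0,0,0],[0,0,0]],[[0,0,0],[0,0,0]]])

```text
t: 19.3
tool_pos: [0.4871, -0.2656, 0.1839]
orientation: [-0.003, -3.139, -0.003]
force: [1.3, -0.2, 0.5]
opening: 0.0005
gripper_force: 0.0
```

```bash
python3 - <<'E'
from h import *
save(cam('side'),'s3.png')
E
```

```text
(no output)
```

View pics/s3.png

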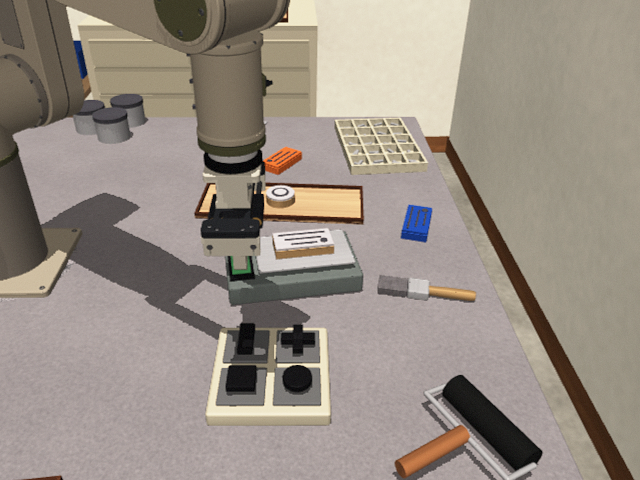

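The block lies centred on the pan at (303,243), all the keys are up, and nothing else visible has moved. The gripper hides the square block.

```bash
python3 -c "
from plant import robot
print(robot.close_job())"
```

```text
the job is handed in; nothing more can be done
None
```

I zeroed the scale, set the oblong block face up in the middle of the pan and lengthwise along it, then pressed hold and print, and handed the job in at about 19 s of the 61 s allowed; the judge gave no verdict.

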